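Slide a sesame sweet under the thickness gauge

ROBOT

A 6-joint arm with a two-finger parallel gripper is mounted at the origin on the work surface. World frame = base frame: x ahead of the robot, y to its left, z up, the work surface at z = 0. Lengths are in m, angles in rad, forces in N, time in s.
With the tool pointing down it reaches from about 0.425 to 0.95 m from the base axis. Payload 14.7 kg.
Tool frame: the origin (TCP) lies midway between the tips of the shut fingers; the grasp point (between the pads) lies 19 mm behind it; z points along the fingers, x is the direction in which the jaws open and shut, and the axes are right-handed (so a half turn about z gives the same grasp; the last joint's range is limited). The gripper opens to 85 mm and grips with 20 to 120 N. Pads are 22 mm wide; open, the fingers measure 114 mm over their backs; the gripper's body (76 mm by 85 mm) begins 54 mm behind the grasp point. The pads swing forward as they close: fully open they stand 13 mm farther back than shut.
Start: joints at [1.289, 0.48, 1.596, -0, 1.065, -0.047], TCP at [0.151, 0.632, 0.231] pointing down, gripper open.
Joint ranges: [-2.75, 2.75], [-0.82, 2.05], [0.23, 2.67], [-1.56, 4.7], [0.09, 2.69], [-2.92, 2.92]. Speed limits (rad/s): [1.89, 1.89, 2.39, 3.01, 3.01, 3.01].

INTERFACE

Orientations are given as a unit quaternion [w, x, y, z].
In Python, from bench import ctrl gives the robot as it stands.
- The arm moves only by the tool drive_tool, never from a script. Its argument "motion" is a list that holds one entry, the list of rows, each a list of 5 numbers: the shift along the tool's x, y, z in mm, then the turn about the tool's z in degrees, then the opening in per cent of the stroke, from 0 (shut) to 100 (fully open). A call has 1 to 20 rows; each row shifts and turns the commanded pose from where the row before left it, along the tool's axes as they then stand; what a row does not reach is not made up. A row lasts 1/12 s, in which the tool goes at most 41.7 mm and 7.16 degrees, less where a joint would pass 70% of its speed; a pose out of reach is approached as far as the arm can. A call with a gripper value outside its range is refused whole. The fingers move at their own pace and stop on an object; "squeeze" is the grip in N (left out, the last holds). Time passes only in rows, so rows that do not move let the fingers close. It gives the time, the measured TCP pose, the force and the opening at its end, in the units of the state.
- ctrl.get_state(): the state, without advancing time (a new reading comes with each control period).
- ctrl.grab_frame(name): name is "scene" or "top"; returns the picture (420x560x3 uint8, blue, green, red); there is no depth.
- ctrl.get_calibration(name): a dict with "K" (3x3 intrinsics, pixels), "rvec" (rotation vector, rad) and "tvec" (3), from world to camera coordinates, as OpenCV has them. Camera axes: x right, y down, z forward; pixel columns grow to the right and rows downward; lengths in m; the calibration is good to about 2 mm. A picture is of the moment at which its call begins. get_calibration takes no time and is no camera call.
- ctrl.hand_in(): hands the job in, once; it reports no verdict.
The state is a dict: "time_s": time; "q": joint angles; "joint_vel": joint speeds; "effort": joint torques, N m; "tcp_pos": TCP position; "tcp_rot": TCP orientation; "force": force on the tool from outside, world axes, zero at the start; "ft_torque": the same for the moment, N m; "opening": opening from 0.0 (shut) to 1.0 (fully open).
Only numpy, scipy, OpenCV 4.12 (cv2) and the standard library are available. Lean on these libraries where they do the work, as an engineer would, in place of code of your own. Each camera call takes 0.05 s, during which the arm holds its last target. There are 200 camera calls.

TASK

Check the sesame sweet's thickness: with the fingers only pushing, slide the orange carrier board, sweet riding in its pocket, flat along the table into the low blue-topped gauge until its nose is fully home and square against the stop at the back. Pick nothing up and do not tip the board; do not touch the sweet, and leave the other things on the table where they are. Finish with the hand clear of everything.

Things in the scene. Friction and masses are not known exactly. Their poses are not given: they have to be found in the camera images.
- gauge: Fixed gauge: two dark steel cheeks 106 mm long, 12 mm wide, 108 mm apart inside, bridged by two blue cross bars with an open window between. Free height under the bars 26 mm, overall height 40 mm, width 132 mm. The table is its floor. Origin: centre of the open mouth, at table level. x runs level into the gauge (the way the board slides, about to the robot's left), z up, y across.
- stop (a point): Centre of the inner face of the steel stop bar that closes the gauge's back, 8 mm above the table, 94 mm along the gauge's x axis from its origin.
- board: Loose orange plastic carrier board, flat on the table: 140 mm long (its x), 88 mm wide (its y), 16 mm thick, 0.2 to 0.4 kg, straight square ends and sides. Origin: centre of its underside. Its +x end is the nose, which starts facing the gauge's mouth, up to 30 mm to one side and 0.3 rad askew. When home, 46 mm of its tail stays outside the mouth.
- board_nose (a point): Centre of the board's nose (+x) end face, 8 mm above its underside.
- board_tail (a point): Centre of the board's tail (-x) end face, 8 mm above its underside: the face to push on.
- pocket (a point): Centre of the floor of the board's round pocket (66 mm across, 6 mm deep), 10 mm above the underside and 22 mm from the board's centre towards the nose.
- sweet: Sesame sweet, a golden hard disc 62 mm across and 12 mm thick, lying loose in the board's pocket. Origin: centre of its underside. Its top stands 22 mm above the table, 4 mm lower than the gauge's bars.
- stamper: Bystander: dark steel stamping pestle standing upright beside the gauge on the side away from the robot, 52 mm across the foot, 140 mm tall. Origin: centre of its underside.
- spare_sweet: Bystander: second sesame sweet, 62 mm across, 12 mm thick, flat on the table beside the gauge on the robot's side. Origin: centre of its underside.
- bowl: Bystander: empty steel bowl, 120 mm across, 50 mm tall, left of the gauge. Origin: centre of its underside.
- jar: Bystander: amber glass jar with red cap, 72 mm across, 110 mm tall, left of the gauge. Origin: centre of its underside.
- scraper: Bystander: spatula lying on the table on the robot's right. Origin: under the tool, near its middle.
- carton: Bystander: red sweets carton 110 x 160 x 70 mm on the right. Origin: centre of its underside.
Mind the look-alikes: they are no part of the job. What is shaped like the sweet but green or pink is not meant. Several things look just like the board: the one meant starts farthest from the robot's base.

How it is judged:
On the way:
1. the board's nose passes flat under the front bar with the sweet in its pocket (x of board_nose in the frame of gauge between 0.015 and 0.08 m and y of board_nose in the frame of gauge between -0.025 and 0.025 m and angle between board's own z axis and vertical below 0.04 rad and height (world z) of board between -0.004 and 0.004 m and distance between sweet and pocket below 0.006 m), for 0.02 s.
At the end, for the whole second after the job is handed in: The board lies flat and at rest on the table in the gauge, its nose within 7 mm of the stop's inner face and square to it within 0.10 rad, the sweet still in its pocket (within 6 mm of the pocket's centre) (x of board_nose in the frame of gauge above 0.087 m and y of board_nose in the frame of gauge between -0.025 and 0.025 m and angle between the x axis of board and the x axis of gauge, either way round below 0.1 rad and angle between board's own z axis and vertical below 0.04 rad and height (world z) of board between -0.004 and 0.004 m and distance between sweet and pocket below 0.006 m and linear speed of each of board, sweet below 0.01 m/s); the robot touches nothing.
It fails at once if the board is lifted more than 8 mm off the table (height (world z) of board above 0.008 m).
It fails at once if the board is tipped by more than 0.08 rad (angle between board's own z axis and vertical above 0.08 rad).
It fails at once if the sweet leaves its pocket (distance between sweet and pocket above 0.009 m).
It fails at once if the robot touches the sweet (contact force between any of the arm, the fingers and sweet above 0.5 N).
It fails at once if another thing on the table is moved by more than 20 mm (distance of any of stamper, spare_sweet, bowl, jar, scraper, carton from where it was at the start of the episode above 0.02 m).
It also fails if it takes over 64 s, if anything falls off the work surface, if the arm or the gripper's body presses on something with over 40 N, if the wrist force passes 120 N, or if a joint passes its speed limit or range.

## Working session

There is one attempt and no reset: what is moved stays moved. The work goes in short steps, Python scripts to look and compute and a tool call to move; the robot and the scene stay as the last step left them, time stands still between calls to the robot, and variables do not carry over. Pictures are saved under pics/ and viewed, on a budget of 10 in all, crops included, one or two more only if the job needs it, and the job is handed in when it is done.

Besides the shell and the picture viewer there is one more tool, called after ">>>" by a JSON object that holds its "fn" and its "kwargs". drive_tool: Moves the arm, as the interface text tells. Its arguments: {"type":"object","properties":{"motion":{"type":"array"},"squeeze":{"type":"number"}},"required":["motion"]}

```bash
mkdir -p pics
python3 - <<'E'
from bench import ctrl
import cv2,numpy as np
for n in("scene","top"):
    f=ctrl.grab_frame(n);cv2.imwrite(f"pics/{n}0.png",f)
    c=ctrl.get_calibration(n);R=cv2.Rodrigues(np.array(c["rvec"],float))[0]
    print(n,(-R.T@np.array(c["tvec"]).ravel()).round(3),np.array(c["K"]).round(0).tolist())
s=ctrl.get_state();print(s)
E
```

```text
scene [ 1.502 -0.304  1.206] [[497.0, 0.0, 281.0], [0.0, 497.0, 215.0], [0.0, 0.0, 1.0]]
top [ 0.253 -0.036  1.186] [[437.0, 0.0, 275.0], [0.0, 437.0, 211.0], [0.0, 0.0, 1.0]]
{'time_s': 0.1, 'q': array([ 1.28942415e+00,  4.80781160e-01,  1.59680366e+00, -2.06488417e-06,
        1.06508137e+00, -4.66335361e-02]), 'joint_vel': array([ 1.10105647e-04, -2.19505294e-03, -1.58283296e-03, -1.62511624e-03,
       -6.00941964e-05, -5.56083115e-04]), 'effort': array([ 6.30709019e-04, -9.52266669e+01, -4.31038857e+01, -9.98668907e-05,
        5.18211251e-03, -2.83180805e-05]), 'tcp_pos': array([0.15108427, 0.63182791, 0.23073144]), 'tcp_rot': array([ 3.13223771e-04,  7.85043780e-01,  6.19440050e-01, -4.35901650e-04]), 'force': array([0.30904705, 0.71635486, 0.67019581]), 'ft_torque': array([ 0.00642127,  0.00245458, -0.02427581]), 'opening': 1.0000979670205772}
```

View pics/scene0.png

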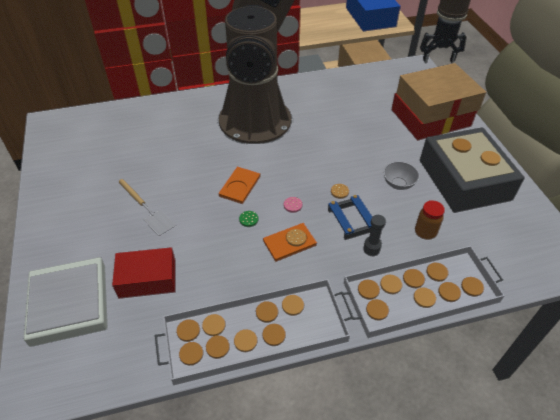

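View pics/top0.png

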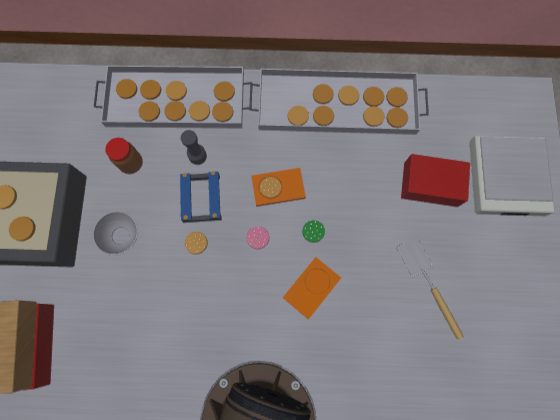

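The board with the sweet is at about (278,187) in the top view, nose to the left. The gauge is at (200,197), the stamper at (195,150) and the spare sweet at (196,243). The empty board near (312,288) is the decoy.

```bash
cat > h.py <<'E'
from bench import ctrl
import cv2,numpy as np
def ray(n,px,z):
    c=ctrl.get_calibration(n);R=cv2.Rodrigues(np.array(c["rvec"],float))[0];t=np.array(c["tvec"],float).ravel()
    C=-R.T@t;px=np.array(px,float).reshape(-1,2)
    d=np.c_[px,np.ones(len(px))]@np.linalg.inv(np.array(c["K"])).T@R
    return (C+d*((z-C[2])/d[:,2])[:,None])[:,:2]
def masks(f):
    h=cv2.cvtColor(f,cv2.COLOR_BGR2HSV)
    return h,cv2.inRange(h,(5,215,120),(13,255,255)),cv2.inRange(h,(100,130,60),(125,255,255))
def blobs(m,amin):
    cs=cv2.findContours(m,cv2.RETR_EXTERNAL,cv2.CHAIN_APPROX_NONE)[0]
    return [c[:,0,:] for c in cs if cv2.contourArea(c)>amin]
def rect(p):  # centre, long axis unit, (long,short) of world points
    (c,s,a)=cv2.minAreaRect((p*1000).astype(np.float32));b=cv2.boxPoints((c,s,a))/1000
    e=[b[1]-b[0],b[2]-b[1]];e.sort(key=np.linalg.norm);L=np.linalg.norm(e[1])
    return np.array(c)/1000,e[1]/L,L,np.linalg.norm(e[0]),b
E
python3 - <<'E'
from h import *
for n in("top","scene"):
    f=cv2.imread(f"pics/{n}0.png");h,o,b=masks(f)
    for nm,m,z in(("orange",o,.016),("blue",b,.04)):
        for c in blobs(m,80):
            w=ray(n,c,z);r=rect(w)
            if 0.3<r[0][0]<0.8 and abs(r[0][1])<.35: print(n,nm,c.mean(0).round(0),r[0].round(4),np.degrees(np.arctan2(r[1][1],r[1][0])).round(1),round(r[2],4),round(r[3],4),r[4].round(3).tolist())
    # sweets etc
    g=cv2.inRange(h,(10,80,120),(25,225,255))
    for c in blobs(g,60):
        w=ray(n,c,.022);r=rect(w)
        if 0.3<r[0][0]<0.8 and abs(r[0][1])<.35 and r[2]<.09: print(n,"gold",c.mean(0).round(0),r[0].round(4),r[2:4])
f=cv2.imread("pics/top0.png")[120:270,160:330]
cv2.imwrite("pics/crop0.png",cv2.resize(f,None,fx=4,fy=4,interpolation=cv2.INTER_CUBIC))
E
```

```text
top blue [185. 197.] [0.5667 0.2174] 5.9 0.1289 0.0258 [[0.5009999871253967, 0.2240000069141388], [0.5040000081062317, 0.1979999989271164], [0.6320000290870667, 0.210999995470047], [0.6290000081062317, 0.2370000034570694]]
top blue [214. 195.] [0.5746 0.1401] 6.3 0.1294 0.0263 [[0.5090000033378601, 0.1459999978542328], [0.5120000243186951, 0.11999999731779099], [0.6399999856948853, 0.1340000033378601], [0.6370000243186951, 0.1599999964237213]]
top gold [195. 242.] [0.4435 0.1838] (np.float32(0.057198558), np.float32(0.057150766))
scene blue [340. 218.] [0.5877 0.1364] 2.6 0.1278 0.0301 [[0.5230000019073486, 0.14900000393390656], [0.5249999761581421, 0.11900000274181366], [0.6520000100135803, 0.12399999797344208], [0.6510000228881836, 0.15399999916553497]]
scene blue [362. 210.] [0.5768 0.2137] 6.9 0.1291 0.026 [[0.5109999775886536, 0.21899999678134918], [0.5139999985694885, 0.19300000369548798], [0.6420000195503235, 0.20800000429153442], [0.6389999985694885, 0.23399999737739563]]
scene gold [340. 190.] [0.4589 0.1801] (np.float32(0.056778673), np.float32(0.054601718))
```

View pics/crop0.png

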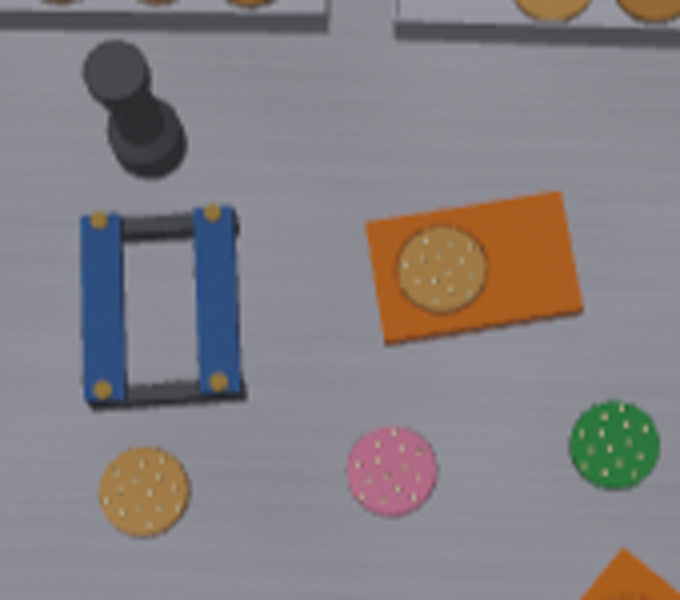

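```bash
sed -i 's/(5,215,120),(13,255,255)/(3,200,60),(14,255,255)/' h.py
python3 - <<'E'
from h import *
P={}
for n in("top","scene"):
    f=cv2.imread(f"pics/{n}0.png");h,o,b=masks(f)
    print(n,h[*((187,295) if n=="top" else (242,275))])
    for c in blobs(o,150):
        hull=cv2.convexHull(c)[:,0,:]
        q=cv2.approxPolyDP(hull,5,True)[:,0,:]
        w=ray(n,hull,.016);r=rect(w)
        if .25<r[0][0]<.8 and abs(r[0][1])<.3: print(n,"board",c.mean(0).round(0),r[0].round(4),np.degrees(np.arctan2(r[1][1],r[1][0])).round(1),r[2:4],q.tolist())
    # pale/dark/sweet circles: pink, green, spare
    for nm,lo,hi,z in(("pink",(150,60,80),(179,190,255),.012),("green",(45,80,30),(80,255,255),.012),("gold",(10,80,100),(25,199,255),.012)):
        for c in blobs(cv2.inRange(h,lo,hi),80):
            (u,v),R=cv2.minEnclosingCircle(c);w=ray(n,(u,v),z)[0]
            if .3<w[0]<.7 and abs(w[1])<.3 and R<16: print(n,nm,(round(u),round(v)),R.__round__(1),w.round(4),"z.022:",ray(n,(u,v),.022)[0].round(4))
E
```

```text
top [ 14 207 169]
top board [311. 291.] [ 0.3344 -0.1308] -38.1 (np.float32(0.13671564), np.float32(0.08445327)) [[316, 258], [339, 278], [307, 317], [284, 296]]
top board [278. 186.] [ 0.6099 -0.0333] -78.7 (np.float32(0.13589369), np.float32(0.08595929)) [[298, 168], [304, 196], [256, 204], [252, 176]]
top pink (258, 237) 11.2 [0.4641 0.0176] z.022: [0.4623 0.0172]
top green (313, 231) 11.0 [ 0.4865 -0.1338] z.022: [ 0.4845 -0.1329]
top gold (196, 242) 11.1 [0.445  0.1855] z.022: [0.4433 0.1836]
top gold (270, 187) 11.9 [ 0.6077 -0.0113] z.022: [ 0.6047 -0.0115]
scene [ 12 205 177]
scene board [291. 241.] [ 0.6171 -0.0362] -77.9 (np.float32(0.13465507), np.float32(0.0868035)) [[314, 243], [275, 258], [264, 239], [302, 224]]
scene board [239. 185.] [ 0.3424 -0.1327] -37.6 (np.float32(0.13767038), np.float32(0.0847796)) [[237, 168], [258, 174], [241, 201], [220, 194]]
scene pink (292, 204) 9.0 [0.471 0.016] z.022: [0.4796 0.0133]
scene green (248, 218) 9.1 [ 0.4927 -0.1359] z.022: [ 0.5012 -0.1373]
scene gold (340, 190) 8.7 [0.4504 0.1841] z.022: [0.4592 0.18  ]
```

>>> {"fn": "drive_tool", "kwargs": {"motion": [[[-15, 15, 0, 0, 40], [-20, 20, 0, 0, 40], [-23, 23.5, 0, 0, 40], [-23, 23.5, 0, 0, 40], [-23, 23.5, 0, 0, 40], [-23, 23.5, 0, 0, 40], [-23, 23.5, 0, 0, 40], [-23, 23.5, 0, 0, 40], [-23, 23.5, 0, 0, 40], [-23, 23.5, 0, 0, 40], [-23, 23.5, 0, 0, 40], [-23, 23.5, 0, 0, 40], [-23, 23.5, 0, 0, 40], [-23, 23.5, 0, 0, 40], [-23, 23.5, 0, 0, 40], [-23, 23.5, 0, 0, 40], [-23, 23.5, 0, 0, 40], [-23, 23.5, 0, 0, 40], [-23, 23.5, 0, 0, 40], [-23, 23.5, 0, 0, 40]]]}}

```text
time_s: 1.77
tcp_pos: [0.4927, 0.0873, 0.2312]
tcp_rot: [-0.0, 0.785, 0.619, -0.0]
force: [0.8, 1.7, 0.8]
opening: 0.401
```

>>> {"fn": "drive_tool", "kwargs": {"motion": [[[-23, 23.5, 0, 0, 40], [-23, 23.5, 0, 0, 40], [-23, 23.5, 0, 0, 40], [-23, 23.5, 0, 0, 40], [-23, 23.5, 0, 0, 40], [-23, 23.5, 0, 0, 40], [-23, 23.5, 0, 0, 40], [-16, 16.5, 0, 0, 40], [-8, 8, 0, 0, 40], [0, 0, 0, 6.5, 40], [0, 0, 0, 6.5, 40], [0, 0, 0, 6.5, 40], [0, 0, 0, 6.5, 40], [0, 0, 0, 6.5, 40], [0, 0, 0, 6.5, 40], [0, 0, 0, 6.5, 40], [0, 0, 0, 6.5, 40], [0, 0, 0, 6.5, 40], [0, 0, 0, 6.5, 40]]]}}

```text
time_s: 3.35
tcp_pos: [0.6325, -0.1343, 0.231]
tcp_rot: [-0.0, 0.995, 0.098, -0.0]
force: [-0.7, 0.6, -0.5]
opening: 0.399
```

>>> {"fn": "drive_tool", "kwargs": {"motion": [[[0, 0, 20, 0, 40], [0, 0, 30, 0, 40], [0, 0, 30, 0, 40], [0, 0, 30, 0, 40], [0, 0, 20, 0, 40], [0, 0, 10, 0, 40], [0, 0, 0, 0, 40], [0, 0, 0, 0, 40], [0, 0, 0, 0, 40]]]}}

```text
time_s: 4.1
tcp_pos: [0.6338, -0.135, 0.0928]
tcp_rot: [0.0, 0.995, 0.101, 0.001]
force: [0.1, 0.1, 0.3]
opening: 0.402
```

Run:
```python
from h import *
s=ctrl.get_state();print(s["time_s"],s["tcp_pos"],s["tcp_rot"],s["force"],s["opening"])
a=ctrl.grab_frame("top");b=ctrl.grab_frame("scene");cv2.imwrite("pics/t1.png",a);cv2.imwrite("pics/s1.png",b)
v=np.vstack([cv2.resize(a[130:230,170:370],(800,400)[:2] if 0 else (600,300),interpolation=cv2.INTER_CUBIC),cv2.resize(b[180:280,200:400],(600,300),interpolation=cv2.INTER_CUBIC)])
cv2.imwrite("pics/v1.png",v)
```

```text
4.1 [ 0.63380683 -0.13501748  0.092753  ] [3.11295409e-04 9.94921720e-01 1.00647560e-01 8.61403958e-04] [0.09909423 0.0869762  0.3417906 ] 0.40196272620287304
```

View pics/v1.png

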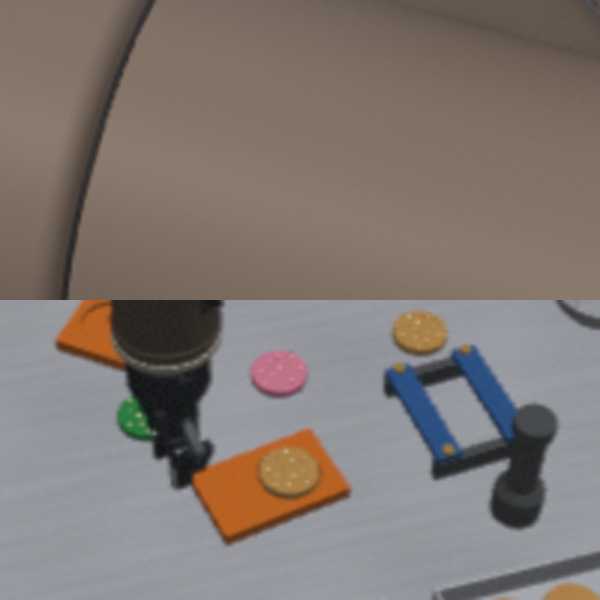

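The scene crop shows the hand over the tail side and clear of the board. The top view is blocked by the arm. I'll lower the hand.

>>> {"fn": "drive_tool", "kwargs": {"motion": [[[0, 0, 20, 0, 40], [0, 0, 20, 0, 40], [0, 0, 20, 0, 40], [0, 0, 12, 0, 40], [0, 0, 6, 0, 40], [0, 0, 4, 0, 40], [0, 0, 3, 0, 40], [0, 0, 2, 0, 40], [0, 0, 1, 0, 40], [0, 0, 0, 0, 40], [0, 0, 0, 0, 40]]]}}

```text
time_s: 5.12
tcp_pos: [0.6332, -0.135, 0.0038]
tcp_rot: [0.0, 0.995, 0.101, 0.0]
force: [-0.6, 0.2, -0.2]
opening: 0.397
```

```bash
cat >> h.py <<'E'
def proj(n,P):
    c=ctrl.get_calibration(n)
    return cv2.projectPoints(np.array(P,float).reshape(-1,1,3),np.array(c["rvec"],float),np.array(c["tvec"],float),np.array(c["K"]),None)[0][:,0]
def state():
    s=ctrl.get_state();q=s["tcp_rot"];a=np.degrees(2*np.arctan2(q[2],q[1]))
    print("t",round(s["time_s"],2),"tcp",s["tcp_pos"].round(4),"ang",a.round(2),"F",s["force"].round(1),"op",round(s["opening"],2));return s,a
E
python3 - <<'E'
from h import *
s,a=state();p=s["tcp_pos"]
b=ctrl.grab_frame("scene");cv2.imwrite("pics/s2.png",b)
x=np.array([np.cos(np.radians(a)),np.sin(np.radians(a)),0])
print(proj("scene",[p,p+.03*x,p-.03*x]))
cv2.imwrite("pics/v2.png",cv2.resize(b[200:280,220:340],(720,480),interpolation=cv2.INTER_CUBIC))
E
```

```text
t 5.12 tcp [ 0.6332 -0.135   0.0038] ang 11.55 F [-0.6  0.2 -0.2] op 0.4
[[258.64160621 254.28823138]
 [262.90249211 261.64291858]
 [254.47975156 247.10448137]]
```

View pics/v2.png

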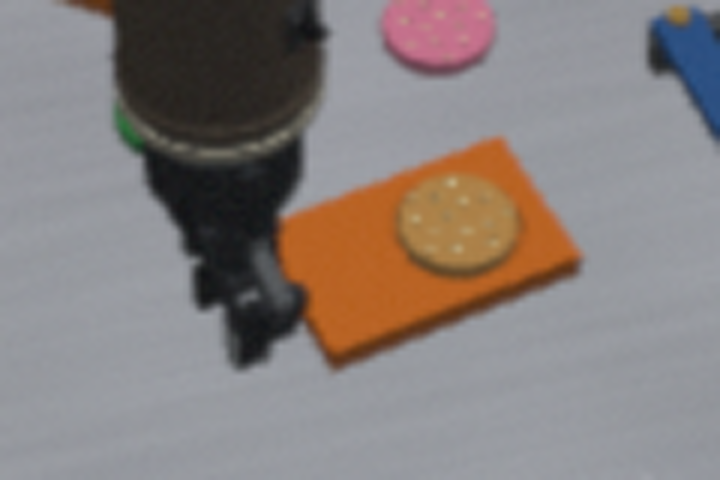

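>>> {"fn": "drive_tool", "kwargs": {"motion": [[[0, -4, 0, 0, 40], [0, -4, 0, 0, 40], [0, -4, 0, 0, 40], [0, -3, 0, 0, 40], [0, -2, 0, 0, 40], [0, -2, 0, 0, 40], [0, -2, 0, 0, 40], [0, -2, 0, 0, 40], [0, -2, 0, 0, 40], [0, -2, 0, 0, 40], [0, -2, 0, 0, 40], [0, -2, 0, 0, 40], [0, -3, 0, 0, 40], [0, -3, 0, 0, 40], [0, -3, 0, 0, 40], [0, -3, 0, 0, 40], [0, -3, 0, 0, 40], [0, -2, 0, 0, 40], [0, 0, 0, 0, 40]]]}}

```text
time_s: 6.75
tcp_pos: [0.6232, -0.0874, 0.0033]
tcp_rot: [-0.0, 0.995, 0.101, -0.0]
force: [0.3, 0.2, 0.2]
opening: 0.399
```

```bash
cat >> h.py <<'E'
def board_scene(name):
    b=ctrl.grab_frame("scene");cv2.imwrite(f"pics/{name}.png",b);h,o,bl=masks(b)
    for c in blobs(o,150):
        hull=cv2.convexHull(c)[:,0,:];w=ray("scene",hull,.016);r=rect(w)
        if r[0][0]>.45: print("board",r[0].round(4),np.degrees(np.arctan2(r[1][1],r[1][0])).round(1),r[2:4],"px",cv2.approxPolyDP(hull,4,True)[:,0,:].tolist())
    return b
E
python3 - <<'E'
from h import *
state();b=board_scene("s3")
cv2.imwrite("pics/v3.png",cv2.resize(b[180:280,230:390],(800,500),interpolation=cv2.INTER_CUBIC))
E
```

```text
t 6.75 tcp [ 0.6232 -0.0874  0.0033] ang 11.56 F [0.3 0.2 0.2] op 0.4
board [ 0.6123 -0.0113] -78.7 (np.float32(0.13463072), np.float32(0.08626333)) px [[309, 222], [321, 240], [283, 255], [283, 231]]
```

View pics/v3.png

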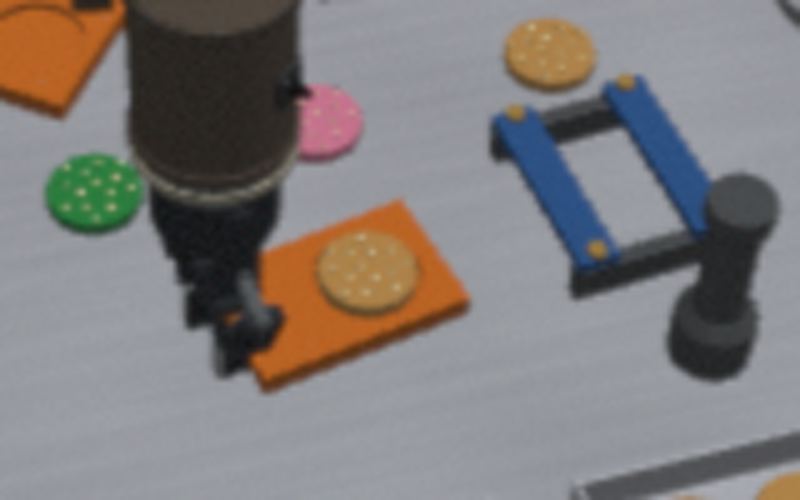

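The board slid 25 mm straight and its axis points at the middle of the gauge mouth. I'll keep pushing.

>>> {"fn": "drive_tool", "kwargs": {"motion": [[[0, -2, 0, 0, 40], [0, -3, 0, 0, 40], [0, -3, 0, 0, 40], [0, -3, 0, 0, 40], [0, -3, 0, 0, 40], [0, -3, 0, 0, 40], [0, -3, 0, 0, 40], [0, -3, 0, 0, 40], [0, -3, 0, 0, 40], [0, -3, 0, 0, 40], [0, -3, 0, 0, 40], [0, -3, 0, 0, 40], [0, -3, 0, 0, 40], [0, -3, 0, 0, 40], [0, -3, 0, 0, 40], [0, -3, 0, 0, 40], [0, -3, 0, 0, 40], [0, -3, 0, 0, 40], [0, -2, 0, 0, 40], [0, 0, 0, 0, 40]]]}}

```text
time_s: 8.47
tcp_pos: [0.6121, -0.0335, 0.0033]
tcp_rot: [-0.0, 0.995, 0.101, -0.0]
force: [0.1, -0.4, 0.2]
opening: 0.399
```

Run:
```python
from h import *
state();b=board_scene("s4")
cv2.imwrite("pics/v4.png",cv2.resize(b[180:280,230:390],(800,500),interpolation=cv2.INTER_CUBIC))
```

```text
t 8.47 tcp [ 0.6121 -0.0335  0.0033] ang 11.56 F [ 0.1 -0.4  0.2] op 0.4
board [0.6013 0.0418] -79.1 (np.float32(0.13464287), np.float32(0.08723602)) px [[325, 216], [337, 234], [298, 248], [300, 225]]
```

View pics/v4.png

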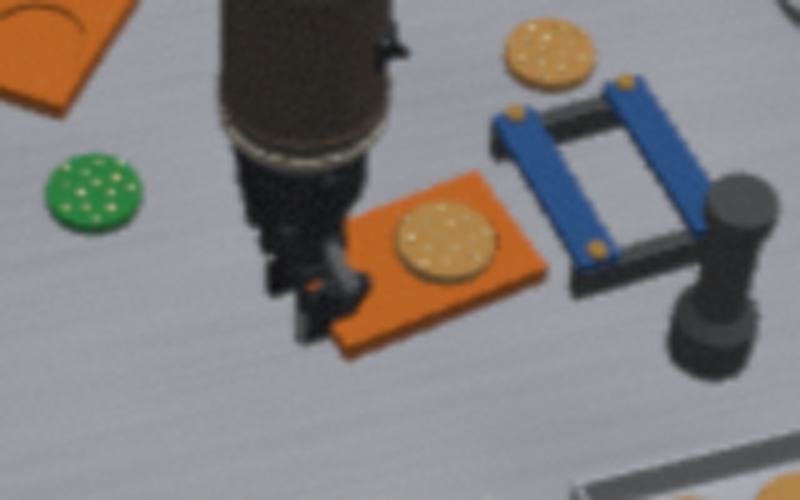

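>>> {"fn": "drive_tool", "kwargs": {"motion": [[[-0.2, -2, 0, 0.1, 40], [-0.3, -3, 0, 0.2, 40], [-0.3, -3, 0, 0.3, 40], [-0.3, -3, 0, 0.3, 40], [-0.3, -3, 0, 0.3, 40], [-0.3, -3, 0, 0.3, 40], [-0.3, -3, 0, 0.3, 40], [-0.3, -3, 0, 0.3, 40], [-0.3, -3, 0, 0.3, 40], [-0.3, -3, 0, 0.3, 40], [-0.3, -3, 0, 0.3, 40], [-0.3, -3, 0, 0.3, 40], [-0.3, -3, 0, 0.3, 40], [-0.3, -3, 0, 0.3, 40], [-0.3, -3, 0, 0.3, 40], [-0.3, -3, 0, 0.3, 40], [-0.3, -3, 0, 0.3, 40], [-0.3, -2, 0, 0.2, 40], [0, 0, 0, 0, 40]]]}}

```text
time_s: 10.1
tcp_pos: [0.5986, 0.0169, 0.0033]
tcp_rot: [-0.0, 0.998, 0.057, -0.0]
force: [-0.2, -0.3, 0.5]
opening: 0.404
```

Run:
```python
from h import *
state();b=board_scene("s5")
cv2.imwrite("pics/v5.png",cv2.resize(b[180:280,230:390],(800,500),interpolation=cv2.INTER_CUBIC))
```

```text
t 10.1 tcp [0.5986 0.0169 0.0033] ang 6.54 F [-0.2 -0.3  0.5] op 0.4
board [0.5962 0.0764] -82.4 (np.float32(0.10354157), np.float32(0.084972315)) px [[342, 231], [315, 243], [311, 239], [315, 220], [326, 216]]
```

View pics/v5.png

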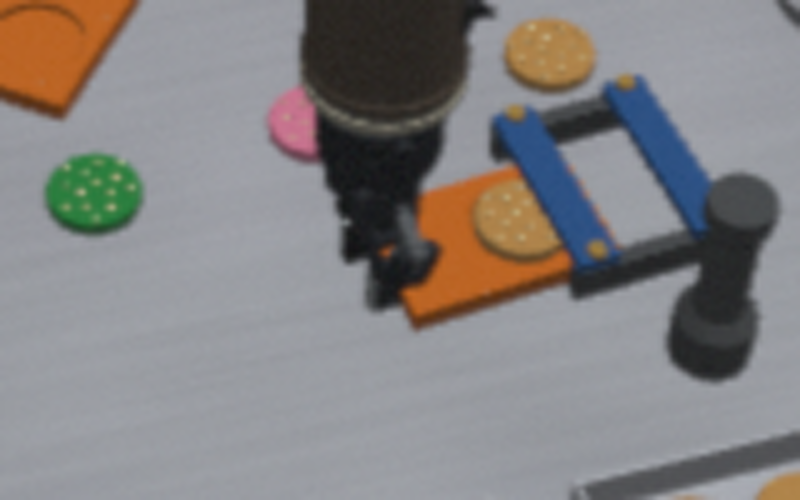

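The nose has gone under the front bar, central and nearly square, with the sweet in its pocket.

>>> {"fn": "drive_tool", "kwargs": {"motion": [[[0, -2, 0, 0.1, 40], [-0.1, -3, 0, 0.1, 40], [-0.1, -3, 0, 0.1, 40], [-0.1, -3, 0, 0.1, 40], [-0.1, -3, 0, 0, 40], [0, -3, 0, 0, 40], [0, -3, 0, 0, 40], [0, -3, 0, 0, 40], [0, -3, 0, 0, 40], [0, -3, 0, 0, 40], [0, -3, 0, 0, 40], [0, -3, 0, 0, 40], [0, -3, 0, 0, 40], [0, -2, 0, 0, 40], [0, -2, 0, 0, 40], [0, 0, 0, 0, 40]]]}}

```text
time_s: 11.48
tcp_pos: [0.5937, 0.0585, 0.0033]
tcp_rot: [-0.0, 0.999, 0.054, 0.0]
force: [-0.1, 0.2, 0.3]
opening: 0.4
```

>>> {"fn": "drive_tool", "kwargs": {"motion": [[[0, -1, 0, 0, 40], [0, -1, 0, 0, 40], [0, -1, 0, 0, 40], [0, -1, 0, 0, 40], [0, 0, 0, 0, 40]]]}}

```text
time_s: 11.9
tcp_pos: [0.5933, 0.0622, 0.0033]
tcp_rot: [-0.0, 0.999, 0.054, -0.0]
force: [0.4, 0.5, 0.5]
opening: 0.403
```

Run:
```python
from h import *
state();b=board_scene("s6")
cv2.imwrite("pics/v6.png",cv2.resize(b[180:280,230:390],(800,500),interpolation=cv2.INTER_CUBIC))
```

```text
t 11.9 tcp [0.5933 0.0622 0.0033] ang 6.15 F [0.4 0.5 0.5] op 0.4
board [0.5937 0.1015] 4.0 (np.float32(0.08562414), np.float32(0.057384074)) px [[332, 215], [342, 233], [326, 238]]
```

View pics/v6.png

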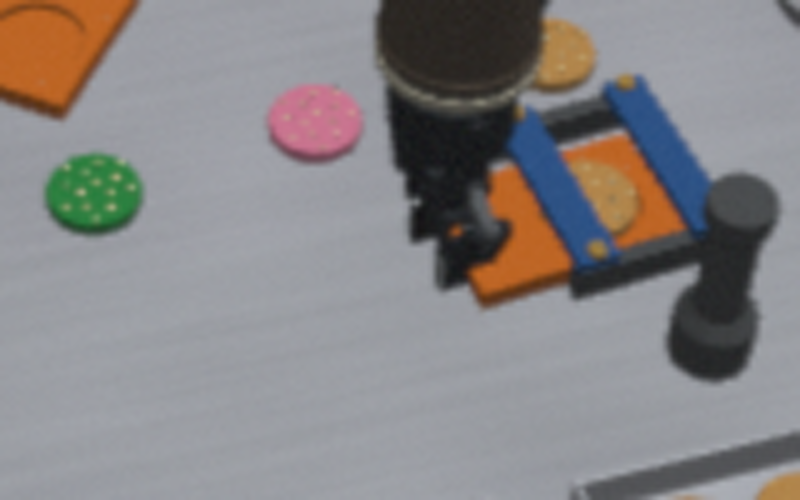

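Everything is in line and there is no stop contact yet. I'll creep forward in small calls and watch the force.

>>> {"fn": "drive_tool", "kwargs": {"motion": [[[0, -1, 0, 0, 40], [0, -1, 0, 0, 40], [0, -1, 0, 0, 40], [0, 0, 0, 0, 40]]]}}

```text
time_s: 12.28
tcp_pos: [0.593, 0.0653, 0.0033]
tcp_rot: [-0.0, 0.999, 0.054, -0.0]
force: [-1.1, 0.0, -0.3]
opening: 0.398
```

>>> {"fn": "drive_tool", "kwargs": {"motion": [[[0, -1, 0, 0, 40], [0, -1, 0, 0, 40], [0, 0, 0, 0, 40]]]}}

```text
time_s: 12.53
tcp_pos: [0.5928, 0.0673, 0.0033]
tcp_rot: [-0.0, 0.999, 0.054, -0.0]
force: [-0.5, 0.1, 0.3]
opening: 0.401
```

>>> {"fn": "drive_tool", "kwargs": {"motion": [[[0, -1, 0, 0, 40], [0, -1, 0, 0, 40], [0, 0, 0, 0, 40]]]}}

```text
time_s: 12.78
tcp_pos: [0.5926, 0.0692, 0.0033]
tcp_rot: [-0.0, 0.999, 0.054, -0.0]
force: [-0.5, 0.8, 0.2]
opening: 0.4
```

>>> {"fn": "drive_tool", "kwargs": {"motion": [[[0, -1, 0, 0, 40], [0, 0, 0, 0, 40]]]}}

```text
time_s: 12.95
tcp_pos: [0.5925, 0.0702, 0.0033]
tcp_rot: [-0.0, 0.999, 0.054, -0.0]
force: [0.6, 1.2, -1.1]
opening: 0.397
```

>>> {"fn": "drive_tool", "kwargs": {"motion": [[[0, -1, 0, 0, 40], [0, 0, 0, 0, 40]]]}}

```text
time_s: 13.12
tcp_pos: [0.5924, 0.0712, 0.0033]
tcp_rot: [-0.0, 0.999, 0.054, 0.0]
force: [0.7, -0.7, -0.7]
opening: 0.402
```

>>> {"fn": "drive_tool", "kwargs": {"motion": [[[0, -1, 0, 0, 40], [0, 0, 0, 0, 40]]]}}

```text
time_s: 13.28
tcp_pos: [0.5923, 0.0721, 0.0033]
tcp_rot: [0.0, 0.999, 0.054, 0.0]
force: [-0.6, -0.5, -0.3]
opening: 0.401
```

>>> {"fn": "drive_tool", "kwargs": {"motion": [[[0, -1, 0, 0, 40], [0, 0, 0, 0, 40]]]}}

```text
time_s: 13.45
tcp_pos: [0.592, 0.0726, 0.0033]
tcp_rot: [0.0, 0.999, 0.054, -0.0]
force: [-0.6, -8.9, 0.6]
opening: 0.399
```

The stop is reached (-8.9 N along y). I'll press 1 mm more to seat the board square, then back off and look.

>>> {"fn": "drive_tool", "kwargs": {"motion": [[[0, -0.5, 0, 0, 40], [0, 0, 0, 0, 40], [0, 0, 0, 0, 40]]]}}

```text
time_s: 13.7
tcp_pos: [0.592, 0.0726, 0.0033]
tcp_rot: [0.0, 0.999, 0.054, -0.0]
force: [-0.2, -12.7, 1.5]
opening: 0.402
```

>>> {"fn": "drive_tool", "kwargs": {"motion": [[[0, 2, 0, 0, 40], [0, 5, 0, 0, 40], [0, 10, 0, 0, 40], [0, 15, 0, 0, 40], [0, 20, 0, 0, 40], [0, 20, 0, 0, 40], [0, 0, -20, 0, 40], [0, 0, -30, 0, 40], [0, 0, -40, 0, 40], [0, 0, -40, 0, 40], [0, 0, -40, 0, 40], [0, 0, -30, 0, 40], [0, 20, -10, 0, 40], [0, 35, 0, 0, 40], [0, 35, 0, 0, 40], [0, 35, 0, 0, 40], [0, 35, 0, 0, 40], [0, 35, 0, 0, 40], [0, 25, 0, 0, 40], [0, 0, 0, 0, 40]]]}}

```text
time_s: 15.37
tcp_pos: [0.6234, -0.2223, 0.2131]
tcp_rot: [0.001, 0.999, 0.052, 0.0]
force: [-1.4, 0.7, -0.3]
opening: 0.397
```

Run:
```python
from h import *
state();b=board_scene("s7");a=ctrl.grab_frame("top");cv2.imwrite("pics/t7.png",a)
v=np.vstack([cv2.resize(a[130:260,155:325],(680,300*0+520),interpolation=cv2.INTER_CUBIC)[:300],cv2.resize(b[180:255,280:450],(680,300),interpolation=cv2.INTER_CUBIC)])
cv2.imwrite("pics/v7.png",v)
```

```text
t 15.37 tcp [ 0.6234 -0.2223  0.2131] ang 5.96 F [-1.4  0.7 -0.3] op 0.4
board [0.5927 0.1052] 7.3 (np.float32(0.08458219), np.float32(0.048995767)) px [[332, 215], [342, 234], [330, 238], [319, 219]]
```

View pics/v7.png

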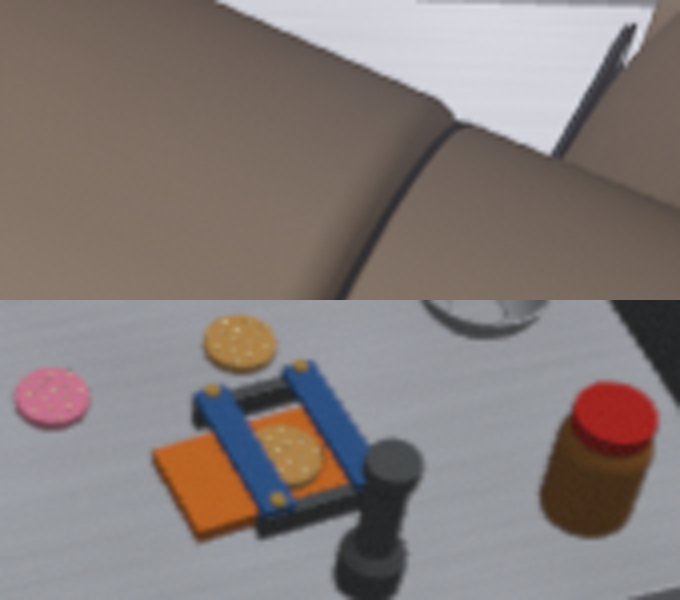

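```bash
python3 -c "
from bench import ctrl
print(ctrl.hand_in())"
```

```text
the job is handed in; nothing more can be done
None
```

The board is home against the stop, with the sweet still in its pocket, and the job is handed in. No verdict was reported. I pushed only on the tail face, with two part-open fingertips: straight at first, then on a slight arc that took out the 5° skew, then in 1 mm steps.

**Last checks:**
- **Stop contact:** at the end the board stopped advancing and the pushing force rose to 9–13 N.
- **Squareness:** the tail edge measured 7.3° in the scene view. The gauge bars measured 5.9–6.3° in the top view, so the difference is about 0.02 rad, inside the 0.10 limit.
- **Overhang:** the last picture shows 49 mm of tail outside the bar, against an expected 46 mm. The fingers' end position put the tail about 5 mm further in than I had estimated for home.
- **Sweet and bystanders:** the sweet sits in its pocket, seen through the window. The stamper, spare sweet, bowl and jar look unmoved; I did not measure them. The scraper and carton were out of that picture, and the hand never went near them.
- **Hand:** clear, about 0.2 m up and 0.3 m back, with no contact force.

**What disagreed or was missing:**
- The two cameras differed by 5–10 mm in x, so I steered by positions measured relative to the gauge.
- The arm blocked the top view at the end, so the final check rests on the scene camera and the force reading.

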